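Check the dosing scale with the tamper

TASK

Check the dosing scale with the tamper: bring the tamper in under the over-shelf and stand it upright on the scale's small round pan, centred so that no edge of its base overhangs, then let go and draw back. Set it down gently, feeling for the pan, so that the scale is never overloaded; do not bump the shelf, and leave everything else where it stands.

Things in the scene. Friction and masses are not known exactly. Their poses are not given: they have to be found in the camera images.
- tamper: coffee tamper standing upright on the table: round steel base of 58 mm diameter with a neck above (count the lowest 30 mm as 58 mm wide), then a black knob 38 mm at its widest, narrower at its foot, top at 90 mm; 0.3 to 0.5 kg. Origin: centre of its underside; z up along its axis. Round: grip its knob from any side, about 70 mm above the underside.
- scale: dosing scale, fixed: grey housing 100 mm deep (x), 140 mm wide (y), 38 mm high; from its middle rises a stem that carries a round flat steel pan, 70 mm wide, 5 mm thick. Origin: on the table, on the pan's axis; z up. The stem is set to some height and stays so: the empty pan's top is 58 to 76 mm above the origin, its height is not reported.
- scale_axis (a point): point on the vertical axis of the pan, 41 mm above the table, below the pan (it does not follow the pan's height)
- scale_pan (a joint): how far the sprung pan is pressed down from its empty height, in m: 0 empty, about 1.5 N per mm (the tamper alone presses it 2 to 3 mm), mechanical stop at 0.012; the scale is overloaded beyond 0.008 (about 12 N)
- shelf: fixed steel over-shelf, 300 mm wide (y), 170 mm deep (x). Origin: on the table straight below the middle of its front edge; x points horizontally inwards (ahead and to the left of the robot, 34 to 54 degrees from world x); y along the front edge, z up. Two ribs under it at y = +-120 mm, from x = 20 mm inwards, reach down to 234 mm above the table; two 25 mm posts at x = 140 mm, y = +-120 mm.
- shelf_edge (a point): underside of the middle of the shelf's front edge (a bar 15 mm thick), 245 mm above the table. The edge passes straight above the pan's centre (within 10 mm), so a gripper that points straight down cannot bring the tamper there: lean the tool about 40 degrees, with the wrist out in front of the shelf (towards its -x).
- basket: steel filter basket, open cup 69 mm wide, 26 mm high; bystander
- gasket: black rubber ring, 72 mm wide, 8 mm high; bystander
- milk_pitcher: steel jug 90 mm wide, 104 mm high, with a handle; bystander
- portafilter: filter holder lying on the table, steel head 72 mm wide and long black handle, 227 mm long in all; the head is at the body's +y end; bystander
- spray_bottle: white spray bottle 278 mm high; bystander
- canister: white tub, 74 mm wide, 200 mm high; bystander
- cup_1: small blue cup standing on the shelf; bystander
- cup_2: small green cup standing on the shelf; bystander

How it is judged:
At the end, for the whole second after the job is handed in: The tamper rests on the scale's pan, upright within 3.4 degrees, its axis within 6 mm of the pan's axis (so no edge overhangs), at rest and released (horizontal distance between tamper and scale_axis below 0.006 m and angle between tamper's own z axis and vertical below 0.06 rad and contact force between tamper and scale above 1.5 N and linear speed of tamper below 0.02 m/s and angular speed of tamper below 0.2 rad/s); the robot touches nothing.
It fails at once if the scale is overloaded (pan pressed down more than 8 mm, about 12 N) (value of joint scale_pan above 0.008 m).
It fails at once if the shelf is bumped (more than 8 N) (contact force between any of the arm, the fingers, tamper and shelf above 8 N).
It fails at once if a bystander is moved more than 3 cm (distance of any of basket, gasket, milk_pitcher, portafilter, spray_bottle, canister, cup_1, cup_2 from where it was at the start of the episode above 0.03 m).
It also fails if it takes over 42 s, if anything falls off the work surface, if the arm or the gripper's body presses on something with over 40 N, if the wrist force passes 120 N, or if a joint passes its speed limit or range.

ROBOT

A 6-joint arm with a two-finger parallel gripper is mounted at the origin on a cart in front of the work surface, level with it; the furniture and walls round the work are solid. World frame = base frame: x ahead of the robot, y to its left, z up, the work surface at z = 0. Lengths are in m, angles in rad, forces in N, time in s.
With the tool pointing down it reaches from about 0.35 to 0.775 m from the base axis. Payload 5.5 kg.
Tool frame: the origin (TCP) lies midway between the tips of the shut fingers; the grasp point (between the pads) lies 19 mm behind it (env.hold_point_z is the distance from the TCP to the grasp point, in m); z points along the fingers, y is the line along which they close (so a half turn about z gives the same grasp; the last joint's range is limited). The gripper opens to 85 mm and grips with 20 to 120 N. Pads are 22 mm wide; open, the fingers measure 114 mm over their backs; the gripper's body (76 mm by 85 mm) begins 54 mm behind the grasp point. The pads swing forward as they close: fully open they stand 13 mm farther back than shut.
Start: joints at [-1.381, 0.313, 0.046, 1.304, 0, 1.431], TCP at [0.186, -0.544, 0.231] pointing down, gripper open.
Joint ranges: [-2.76, 2.76], [-0.86, 1.69], [-1.03, 1.26], [-2.2, 2.34], [-1.47, 1.5], [-3.14, 3.14]. Speed limits (rad/s): [2.57, 2.57, 3.14, 3.14, 3.14, 3.14].

INTERFACE

Orientations are given as a unit quaternion [w, x, y, z].
In Python, from workcell import env, read_camera gives the robot as it stands. The module is installed in compiled form; this text tells all that it offers.
- The arm moves only by the tool carry_out, never from a script. Its argument "moves" is a list of rows, each an object of numbers: "tx", "ty", "tz": the shift along the world's x, y, z in cm; "wx", "wy", "wz": the turn, a rotation vector about the world's x, y, z in rad; "claw": the closure, from -1 (fully open) to 1 (shut). A call has 1 to 8 rows; each row shifts and turns the commanded pose from where the row before left it; what a row does not reach is not made up. A row lasts 1/8 s, in which the tool goes at most 62.5 mm and 10.7 degrees, less where a joint would pass 70% of its speed; a pose out of reach is approached as far as the arm can. A call is refused whole if a number of a shift passes 6.25 or a number of a turn 0.188, either way. A call with a gripper value outside its range is refused whole. The fingers move at their own pace and stop on an object; "newtons" is the grip in N (left out, the last holds). Time passes only in rows, so rows that do not move let the fingers close. It gives the time, the measured TCP pose, the force, the opening and the grip force at its end, in the units of the state.
- env.get_state(): the state, without advancing time (a new reading comes with each control period).
- read_camera(name): name is "scene" or "top"; returns a dict with "image" (400x640x3 uint8, blue, green, red), "z_map" (400x640 float32, m along the optical axis (not along the pixel's ray), 0 where there is no reading), "fx", "fy", "cx", "cy" (pixels), "camera_from_world" (4x4, takes a point from world to camera coordinates). Camera axes: x right, y down, z forward; pixel columns grow to the right and rows downward; lengths in m; the calibration is good to about 2 mm. A picture is of the moment at which its call begins.
- env.hand_in(): hands the job in; it is judged then, once.
The state is a dict: "clock": time; "joint_pos": joint angles; "qvel": joint speeds; "tau": joint torques, N m; "tcp_pos": TCP position; "orientation": TCP orientation; "wrist_force": force on the tool from outside, world axes, zero at the start; "ft_torque": the same for the moment, N m; "finger_gap": finger opening in m; "grip_force": force on a finger pad.
Only numpy, scipy, OpenCV 4.12 (cv2) and the standard library are available. Lean on these libraries where they do the work, as an engineer would, in place of code of your own. Each camera call takes 0.05 s, during which the arm holds its last target. There are 200 camera calls.

## Working session

There is one attempt and no reset: what is moved stays moved. The work goes in short steps, Python scripts to look and compute and a tool call to move; the robot and the scene stay as the last step left them, time stands still between calls to the robot, and variables do not carry over. Pictures are saved under pics/ and viewed, at most 10 in all, crops included, and the job is handed in when it is done.

Besides the shell and the picture viewer there is one more tool, called after ">>>" by a JSON object that holds its "api" and its "payload", one argument or row to a line. carry_out: Moves the arm, as the interface text tells. Its arguments: {"type":"object","properties":{"moves":{"type":"array","items":{"type":"object","properties":{"tx":{"type":"number"},"ty":{"type":"number"},"tz":{"type":"number"},"wx":{"type":"number"},"wy":{"type":"number"},"wz":{"type":"number"},"claw":{"type":"number"}}}},"newtons":{"type":"number"}},"required":["moves"]}

```bash
mkdir -p pics; cat > h.py <<'E'
import numpy as np, cv2
from workcell import env, read_camera
def snap(n):
    c=read_camera(n); np.savez(f'{n}.npz',**c); return c
def load(n): return dict(np.load(f'{n}.npz'))
def cloud(c):
    z=c['z_map']; v,u=np.mgrid[:z.shape[0],:z.shape[1]]
    P=np.stack([(u-c['cx'])/c['fx']*z,(v-c['cy'])/c['fy']*z,z,np.ones_like(z)],-1)
    W=(P@np.linalg.inv(c['camera_from_world']).T)[...,:3]; W[z==0]=np.nan; return W
E
python3 - <<'E'
from h import *
for n in('scene','top'):
    c=snap(n); cv2.imwrite(f'pics/{n}0.png',c['image']); print(n,np.linalg.inv(c['camera_from_world'])[:3].round(3).tolist(),c['fx'])
print(env.get_state())
E
```

```text
scene [[0.97, -0.204, 0.134, 0.351], [-0.244, -0.781, 0.575, -0.791], [-0.013, -0.591, -0.807, 1.264]] 470.13743966000374
top [[0.482, -0.723, 0.495, -0.248], [-0.876, -0.392, 0.281, -0.419], [-0.009, -0.569, -0.822, 1.471]] 484.7580959215038
{'clock': 0.1, 'joint_pos': array([-1.38058195e+00,  3.13963300e-01,  4.50830933e-02,  1.30358377e+00,
        9.61857198e-06,  1.43118659e+00]), 'qvel': array([ 0.00134976, -0.00109928,  0.00257211,  0.00075982,  0.00123572,
        0.00032781]), 'tau': array([ 2.80137916e-03, -4.81726849e+01,  2.99243313e+01,  1.27267151e-02,
       -1.26756654e-04, -4.66523886e-06]), 'tcp_pos': array([ 0.18613105, -0.54356256,  0.23047253]), 'orientation': array([-8.33679884e-04,  9.86432454e-01,  1.64165522e-01, -1.62877123e-05]), 'wrist_force': array([ 0.47911445, -0.96551414, -0.01009   ]), 'ft_torque': array([-0.03596442, -0.02803163, -0.01146935]), 'grip_force': 0.0, 'finger_gap': 0.08564915566687487}
```

View pics/scene0.png

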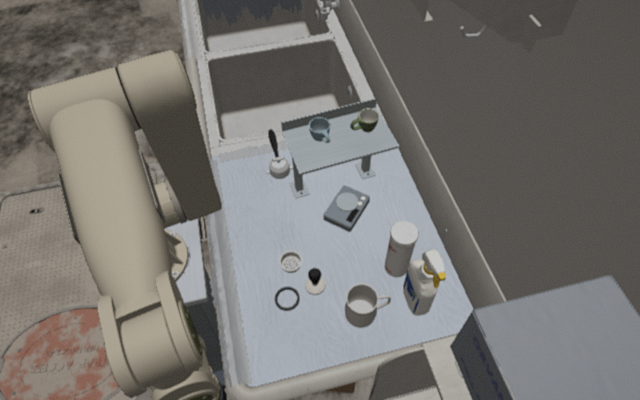

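View pics/top0.png

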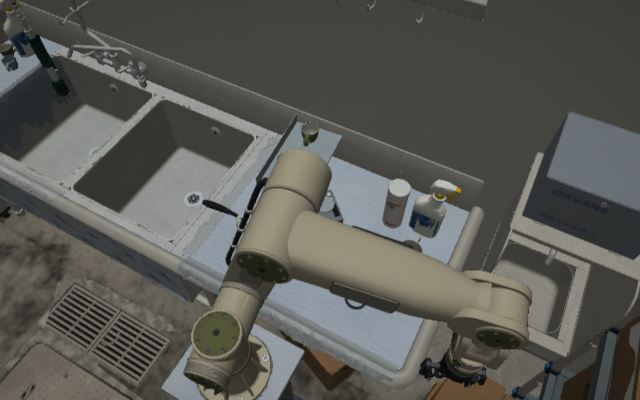

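The scene view shows the tamper near (315,280), the scale pan near (347,202) and the shelf edge from about (297,167) to (398,147). In the top view the arm covers the tamper. Next I'll measure using the depth map and an enlarged crop.

```bash
python3 - <<'E'
from h import *
c=load('scene'); W=cloud(c)
cv2.imwrite('pics/crop.png',np.hstack([cv2.resize(c['image'][y:y+100,x:x+100],(400,400),interpolation=cv2.INTER_CUBIC) for x,y in((265,225),(300,150))]))
def circ(P):
    A=np.c_[2*P[:,:2],np.ones(len(P))]; s=np.linalg.lstsq(A,(P[:,:2]**2).sum(1),rcond=None)[0]; return s[:2],np.sqrt(s[2]+s[:2]@s[:2])
S=W[185:230,320:375].reshape(-1,3); h=np.histogram(S[:,2],bins=np.arange(0,.12,.004)); print('scale z',list(zip((h[1][:-1]*1e3).round(),h[0])))
P=S[(S[:,2]>.052)]; z=np.median(P[:,2]);P=P[abs(P[:,2]-z)<.005]; print('pan',z,len(P),P.mean(0),cv2.minEnclosingCircle((P[:,:2]*1e3).astype(np.float32)))
T=W[262:296,302:330].reshape(-1,3); h=np.histogram(T[:,2],bins=np.arange(-.01,.12,.008)); print('tamper z',list(zip((h[1][:-1]*1e3).round(),h[0])))
for a,b in((.012,.03),(.055,.08),(.08,.1)):
    P=T[(T[:,2]>a)&(T[:,2]<b)]; print(a,len(P),P.mean(0),np.ptp(P,0),cv2.minEnclosingCircle((P[:,:2]*1e3).astype(np.float32)))
# shelf top
G=W[100:190,270:405].reshape(-1,3); P=G[(G[:,2]>.235)&(G[:,2]<.275)]; print('shelf',len(P),np.median(P[:,2]),[x.tolist() if hasattr(x,'tolist') else x for x in cv2.minAreaRect((P[:,:2]*1e3).astype(np.float32))],cv2.boxPoints(cv2.minAreaRect((P[:,:2]*1e3).astype(np.float32))))
for n,(u,v) in dict(basket=(290,261),gasket=(287,298),pitcher=(362,303),can=(403,232),spray=(432,262),porta=(279,168)).items(): print(n,W[v,u].round(3))
E
```

```text
scale z [(np.float64(0.0), np.int64(524)), (np.float64(4.0), np.int64(104)), (np.float64(8.0), np.int64(14)), (np.float64(12.0), np.int64(24)), (np.float64(16.0), np.int64(30)), (np.float64(20.0), np.int64(31)), (np.float64(24.0), np.int64(38)), (np.float64(28.0), np.int64(34)), (np.float64(32.0), np.int64(187)), (np.float64(36.0), np.int64(382)), (np.float64(40.0), np.int64(219)), (np.float64(44.0), np.int64(12)), (np.float64(48.0), np.int64(1)), (np.float64(52.0), np.int64(53)), (np.float64(56.0), np.int64(175)), (np.float64(60.0), np.int64(87)), (np.float64(64.0), np.int64(10)), (np.float64(68.0), np.int64(0)), (np.float64(72.0), np.int64(0)), (np.float64(76.0), np.int64(0)), (np.float64(80.0), np.int64(0)), (np.float64(84.0), np.int64(0)), (np.float64(88.0), np.int64(0)), (np.float64(92.0), np.int64(0)), (np.float64(96.0), np.int64(0)), (np.float64(100.0), np.int64(0)), (np.float64(104.0), np.int64(0)), (np.float64(108.0), np.int64(0)), (np.float64(112.0), np.int64(0))]
pan 0.05882807908314125 303 [0.62227028 0.02498494 0.05869482] ((625.0086669921875, 25.369213104248047), 36.892
[... 706 characters left out ...]
703)
0.055 44 [ 0.46145808 -0.21331205  0.07146595] [0.03621463 0.0389306  0.02434169] ((463.14959716796875, -203.19229125976562), 19.96146583557129)
0.08 119 [ 0.46199756 -0.20592677  0.0864294 ] [0.03614368 0.03707131 0.01263581] ((462.2671203613281, -203.75425720214844), 18.955387115478516)
shelf 4107 0.26049375176314404 [(618.5352783203125, 111.42427825927734), (301.870849609375, 175.79666137695312), 5.281287670135498] [[460.14996  185.05655 ]
 [476.33124   10.006184]
 [776.9206    37.792007]
 [760.7393   212.84238 ]]
basket [ 0.409 -0.105 -0.001]
gasket [ 0.376 -0.22  -0.002]
pitcher [ 0.579 -0.29   0.003]
can [ 0.706 -0.207  0.203]
spray [ 0.718 -0.343  0.279]
porta [0.443 0.224 0.044]
```

View pics/crop.png

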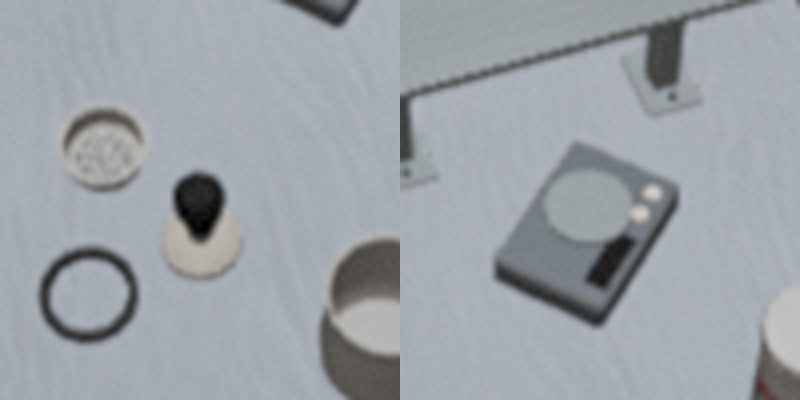

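The crop shows the tamper base at about (315,285), the knob at (315,274) and the pan at (347,201). The fitted shelf heading of about 95° doesn't match the 34–54° in the text, so I'll check the calibration against the robot in both cameras.

```bash
python3 - <<'E'
from h import *
for n in('scene','top'):
    c=load(n);M=c['camera_from_world']
    for nm,p in dict(base=(0,0,0),tcp=(.186,-.544,.231),wr=(.186,-.544,.4),pan=(.625,.025,.06),can=(.706,-.207,.203)).items():
        q=M[:3]@np.r_[p,1]; print(n,nm,(q[:2]/q[2]*[c['fx'],c['fy']]+[c['cx'],c['cy']]).round())
c=load('top');W=cloud(c)
print('can top',W[186,399],W[192,395],'spray',W[190,455],'panside',W[205,330],'shelf',W[150,328])
m=(W[...,2]>.25)&(W[...,2]<.268); print('top shelf px',m.sum())
v,u=np.where(m); 
for k in range(0,len(v),max(1,len(v)//12)): print(u[k],v[k],W[v[k],u[k]].round(3))
s=load('scene');W=cloud(s); 
m=(W[...,2]>.25)&(W[...,2]<.268); m[:, :270]=0; m[:,410:]=0
# front edge: lowest row per column
for u in range(285,400,10):
    r=np.where(m[80:200,u])[0]; 
    if len(r): print(u,r.min()+80,W[r.min()+80,u].round(3),r.max()+80,W[r.max()+80,u].round(3))
E
```

```text
scene base [151. 261.]
scene tcp [219. 417.]
scene wr [201. 397.]
scene pan [348. 201.]
scene can [403. 232.]
top base [234. 368.]
top tcp [446. 381.]
top wr [463. 361.]
top pan [325. 203.]
top can [401. 187.]
can top [ 0.71163155 -0.19976515  0.19919563] [ 0.68761591 -0.19683903  0.19303665] spray [ 0.72213584 -0.3685612   0.2741136 ] panside [0.62603852 0.00620453 0.05634887] shelf [0.69201375 0.05286203 0.259035  ]
top shelf px 4425
3 0 [0.775 1.676 0.265]
164 38 [0.896 0.897 0.265]
260 75 [0.892 0.444 0.264]
357 110 [0.896 0.046 0.267]
289 133 [0.694 0.202 0.262]
317 140 [0.716 0.107 0.256]
315 146 [0.687 0.099 0.26 ]
317 153 [0.663 0.078 0.26 ]
269 169 [0.532 0.182 0.259]
619 289 [ 0.628 -0.865  0.26 ]
612 322 [ 0.528 -0.868  0.251]
229 366 [-0.046 -0.06   0.261]
628 397 [ 0.345 -0.928  0.265]
285 129 [0.472 0.18  0.266] 139 [0.465 0.148 0.259]
295 125 [0.503 0.187 0.268] 163 [0.473 0.051 0.259]
305 123 [0.534 0.188 0.268] 173 [0.494 0.016 0.25 ]
315 140 [0.548 0.12  0.261] 170 [0.523 0.019 0.252]
325 142 [0.574 0.106 0.26 ] 167 [0.553 0.023 0.25 ]
335 115 [0.629 0.198 0.267] 163 [0.582 0.025 0.257]
345 114 [0.66  0.199 0.262] 161 [0.611 0.025 0.257]
355 111 [0.692 0.202 0.264] 159 [0.641 0.027 0.254]
365 131 [0.696 0.113 0.266] 156 [0.671 0.03  0.254]
375 106 [0.758 0.208 0.263] 153 [0.703 0.036 0.252]
385 123 [0.765 0.133 0.261] 150 [0.733 0.036 0.256]
395 139 [0.772 0.065 0.26 ] 148 [0.764 0.039 0.253]
```

Both cameras agree with the robot pose and with each other. The shelf's front edge really does run along about world +x, with inward at about 95°, so I trust the images over the text's angle. Next I'll plan the leaned pregrasp.

```bash
cat >> h.py <<'E'
from scipy.spatial.transform import Rotation as R
n=np.array([-.085,.9964,0]); e=np.array([.9964,.085,0]); L=np.radians(40)
d=np.sin(L)*n-np.array([0,0,np.cos(L)])
def Rt(s): y=s*e; return R.from_matrix(np.c_[np.cross(y,d),y,d])
def cur():
    s=env.get_state(); q=s['orientation']; return s,R.from_quat([*q[1:],q[0]])
def rel(s): return (Rt(s)*cur()[1].inv()).as_rotvec()
E
python3 - <<'E'
from h import *
print(env.hold_point_z, 'd',d)
for s in(1,-1): print(s,rel(s),np.linalg.norm(rel(s)))
G=np.array([.4625,-.2038,.07]); print('pre shift cm',(G+(.019-.10)*d-env.get_state()['tcp_pos'])*100)
c=load('scene');M=np.linalg.inv(c['camera_from_world'])
def ray(u,v,z):
    r=M[:3,:3]@[(u-c['cx'])/c['fx'],(v-c['cy'])/c['fy'],1]; o=M[:3,3]; return o+r*(z-o[2])/r[2]
for z in(.058,.062): print('pan',ray(346.75,201.25,z))
print('tamper base top ring', ray(315.5,285,.012))
W=cloud(c)[275:330,335:395].reshape(-1,3);P=W[(W[:,2]>.085)&(W[:,2]<.115)];print('pitcher',cv2.minAreaRect((P[:,:2]*1e3).astype(np.float32)),P.mean(0))
E
```

```text
0.0187 d [-0.05463695  0.64047357 -0.76604444]
1 [ 0.62709663 -0.41103596  1.26796083] 1.4730666702576956
-1 [ 0.43562922  0.67123489 -1.73164685] 1.9075979435520354
pre shift cm [28.0794542  28.78842026 -9.84229282]
pan [0.62244453 0.0249672  0.058     ]
pan [0.62154337 0.02226167 0.062     ]
tamper base top ring [ 0.46354986 -0.20728427  0.012     ]
pitcher ((574.8714599609375, -311.44305419921875), (105.00715637207031, 84.49559020996094), 27.242982864379883) [ 0.57364292 -0.31250872  0.09703291]
```

>>> {"api": "carry_out", "payload": {
  "moves": [
    {"tx": 2.5,"ty": 2.5,"tz": 0,"wx": 0.078,"wy": -0.051,"wz": 0.158,"claw": -1},
    {"tx": 2.5,"ty": 2.5,"tz": 0,"wx": 0.078,"wy": -0.051,"wz": 0.158,"claw": -1},
    {"tx": 2.5,"ty": 2.5,"tz": 0,"wx": 0.078,"wy": -0.051,"wz": 0.158,"claw": -1},
    {"tx": 2.5,"ty": 2.5,"tz": 0,"wx": 0.078,"wy": -0.051,"wz": 0.158,"claw": -1},
    {"tx": 2.5,"ty": 2.5,"tz": 0,"wx": 0.078,"wy": -0.051,"wz": 0.158,"claw": -1},
    {"tx": 2.5,"ty": 2.5,"tz": 0,"wx": 0.078,"wy": -0.051,"wz": 0.158,"claw": -1},
    {"tx": 2.5,"ty": 2.5,"tz": 0,"wx": 0.078,"wy": -0.051,"wz": 0.158,"claw": -1},
    {"tx": 2.5,"ty": 2.5,"tz": 0,"wx": 0.078,"wy": -0.051,"wz": 0.158,"claw": -1}
  ]
}}

```text
clock: 1.1
tcp_pos: [0.3867, -0.3436, 0.2309]
orientation: [-0.251, 0.636, 0.692, 0.231]
wrist_force: [0.8, -0.4, -0.9]
finger_gap: 0.0853
grip_force: 0.0
```

```bash
cat > st.py <<'E'
from h import *
import sys
s,_=cur(); print('rel',rel(1).round(3),'q',s['joint_pos'].round(2),'tcp',s['tcp_pos'].round(4),'F',s['wrist_force'].round(1),'gap',s['finger_gap'].round(4),s['grip_force'],s['clock'])
if len(sys.argv)>4:
    G=np.array([float(x) for x in sys.argv[1:4]]); print('shift cm',((G+(env.hold_point_z-float(sys.argv[4]))*d-s['tcp_pos'])*100).round(2))
E
python3 st.py .4625 -.2038 .07 .1
```

```text
Traceback (most recent call last):
  File "st.py", line 3, in <module>
    s,_=cur(); print('rel',rel(1).round(3),'q',s['joint_pos'].round(2),'tcp',s['tcp_pos'].round(4),'F',s['wrist_force'].round(1),'gap',s['finger_gap'].round(4),s['grip_force'],s['clock'])
                                                                                                                                       ^^^^^^^^^^^^^^^^^^^^^
AttributeError: 'float' object has no attribute 'round'
```

```bash
sed -i "s/s\['finger_gap'\].round(4)/round(s['finger_gap'],4)/" st.py; python3 st.py .4625 -.2038 .07 .1
python3 - <<'E'
from h import *
c=snap('top'); cv2.imwrite('pics/t1.png',np.hstack([cv2.resize(c['image'],(640,400))]))
E
```

```text
rel [0.001 0.001 0.001] q [-1.05  0.72  0.46  1.96  0.28  0.35] tcp [ 0.3867 -0.3436  0.2309] F [ 0.8 -0.4 -0.9] gap 0.0853 0.0 1.1
shift cm [ 8.03  8.77 -9.86]
```

View pics/t1.png

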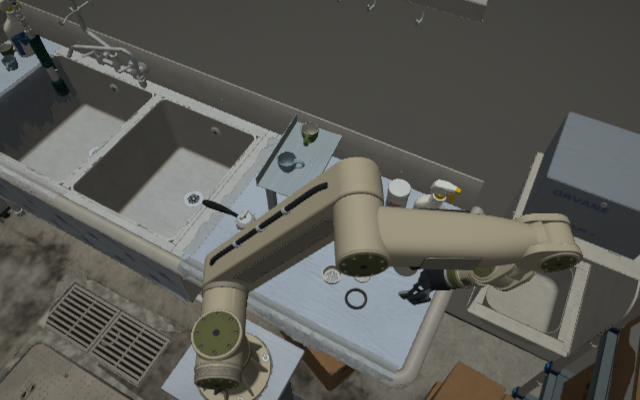

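The top view shows the elbow high and the gripper clear of the bystanders. I'll continue to the pregrasp.

>>> {"api": "carry_out", "payload": {
  "moves": [
    {"tx": 2.7,"ty": 2.9,"tz": -3.3},
    {"tx": 2.7,"ty": 2.9,"tz": -3.3},
    {"tx": 2.6,"ty": 2.9,"tz": -3.2},
    {}
  ]
}}

```text
invalid input at $.moves[0]: expected keys tx, ty, tz, wx, wy, wz, claw
```

```bash
python3 st.py .4625 -.2038 .07 0
python3 - <<'E'
from h import *
c=snap('scene'); cv2.imwrite('pics/s2.png',cv2.resize(c['image'][150:350,215:475],(780,600),interpolation=cv2.INTER_CUBIC))
E
```

```text
rel [-0.007  0.002 -0.007] q [-1.04  0.72  0.46  1.96  0.28  0.34] tcp [ 0.3896 -0.3401  0.229 ] F [-0.4  3.6 -1.7] gap 0.0853 0.0 1.15
shift cm [  7.19  14.83 -17.33]
```

View pics/s2.png

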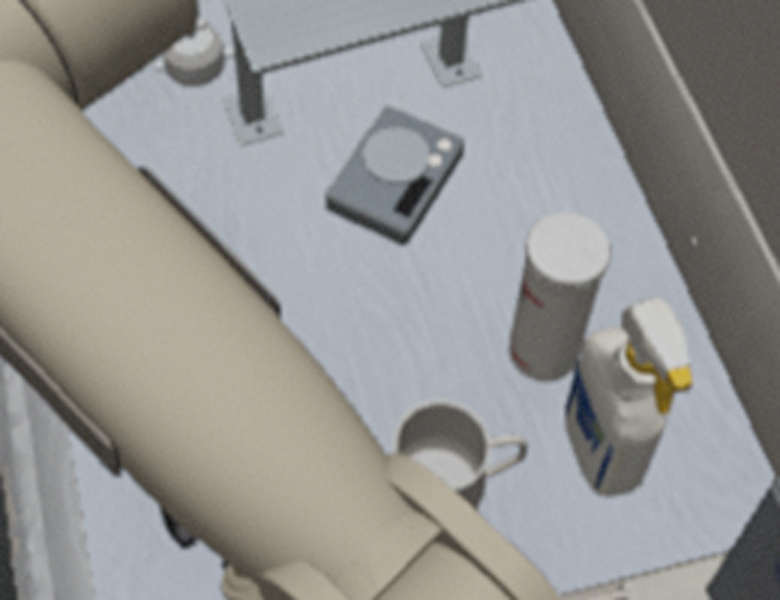

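The arm hides the tamper in this view, while the pan stays clear at (395,153) in the crop. That move was refused because every row needs all the keys, so I'll resend it.

>>> {"api": "carry_out", "payload": {
  "moves": [
    {"tx": 2.7,"ty": 2.9,"tz": -3.3,"wx": 0,"wy": 0,"wz": 0,"claw": -1},
    {"tx": 2.7,"ty": 2.9,"tz": -3.3,"wx": 0,"wy": 0,"wz": 0,"claw": -1},
    {"tx": 2.6,"ty": 2.9,"tz": -3.2,"wx": 0,"wy": 0,"wz": 0,"claw": -1},
    {"tx": 0,"ty": 0,"tz": 0,"wx": 0,"wy": 0,"wz": 0,"claw": -1}
  ]
}}

```text
clock: 1.7
tcp_pos: [0.466, -0.2542, 0.1312]
orientation: [-0.253, 0.637, 0.691, 0.23]
wrist_force: [-0.5, -0.0, 0.4]
finger_gap: 0.0852
grip_force: 0.0
```

```bash
python3 st.py .4625 -.2038 .07 0
python3 - <<'E'
from h import *
c=snap('top'); W=cloud(c)
P=W.reshape(-1,3); P=P[(abs(P[:,0]-.4625)<.04)&(abs(P[:,1]+.204)<.04)&(P[:,2]>.004)&(P[:,2]<.11)]; print(len(P))
for a,b in((.008,.025),(.06,.08),(.08,.1)):
    Q=P[(P[:,2]>a)&(P[:,2]<b)]; print(a,len(Q), cv2.minEnclosingCircle((Q[:,:2]*1e3).astype(np.float32)) if len(Q) else '')
cv2.imwrite('pics/t2.png',cv2.resize(c['image'][180:330,280:480],(800,600),interpolation=cv2.INTER_CUBIC))
E
```

```text
rel [ 0.001 -0.004  0.002] q [-0.87  0.73  0.24  1.68  0.38  0.5 ] tcp [ 0.466  -0.2542  0.1312] F [-0.5 -0.   0.4] gap 0.0852 0.0 1.7
shift cm [-0.46  6.24 -7.55]
296
0.008 125 ((456.4227294921875, -201.66604614257812), 28.47096061706543)
0.06 42 ((458.0718078613281, -200.54884338378906), 19.91399383544922)
0.08 75 ((456.262451171875, -201.23333740234375), 18.512407302856445)
```

View pics/t2.png

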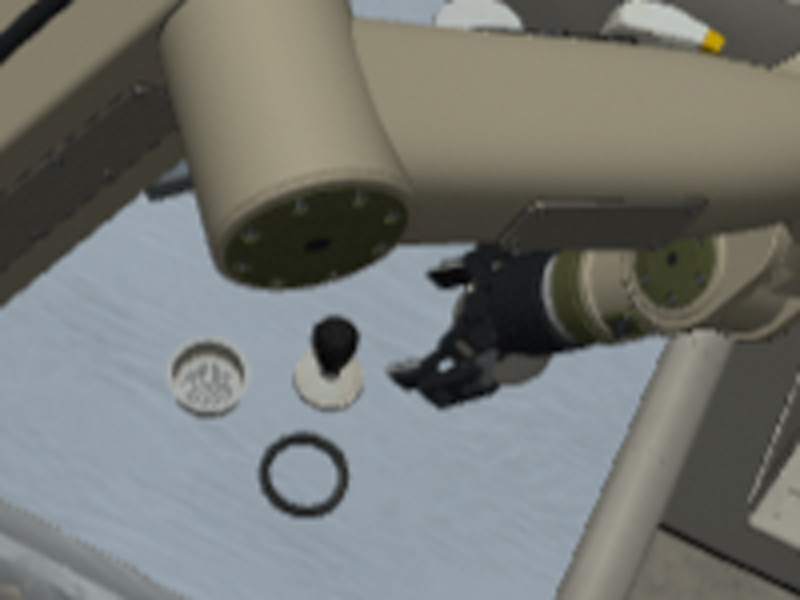

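The top view shows the tamper centred between the approach paths of the fingers, with the knob at (335,345) and the fingers at (400,375) and (440,275) in the crop. Averaging the two cameras puts it at about (0.460, -0.2025). Moving in.

>>> {"api": "carry_out", "payload": {
  "moves": [
    {"tx": -0.3,"ty": 2.2,"tz": -2.6,"wx": 0,"wy": 0,"wz": 0,"claw": -1},
    {"tx": -0.2,"ty": 2.2,"tz": -2.6,"wx": 0,"wy": 0,"wz": 0,"claw": -1},
    {"tx": -0.2,"ty": 2.2,"tz": -2.6,"wx": 0,"wy": 0,"wz": 0,"claw": -1},
    {"tx": 0,"ty": 0,"tz": 0,"wx": 0,"wy": 0,"wz": 0,"claw": -1},
    {"tx": 0,"ty": 0,"tz": 0,"wx": 0,"wy": 0,"wz": 0,"claw": 0}
  ],
  "newtons": 40
}}

```text
clock: 2.38
tcp_pos: [0.4596, -0.193, 0.0566]
orientation: [-0.249, 0.639, 0.691, 0.23]
wrist_force: [0.3, -0.1, 1.1]
finger_gap: 0.0696
grip_force: 0.0
```

```bash
python3 st.py .46 -.2025 .07 0
python3 - <<'E'
from h import *
c=snap('top'); cv2.imwrite('pics/t3.png',cv2.resize(c['image'][220:320,310:443],(798,600),interpolation=cv2.INTER_CUBIC))
W=cloud(c);P=W.reshape(-1,3); P=P[(abs(P[:,0]-.4575)<.034)&(abs(P[:,1]+.202)<.034)&(P[:,2]>.008)&(P[:,2]<.025)]; print(len(P),cv2.minEnclosingCircle((P[:,:2]*1e3).astype(np.float32)))
E
```

```text
rel [0.006 0.001 0.007] q [-0.81  0.7  -0.01  1.44  0.41  0.56] tcp [ 0.4596 -0.193   0.0566] F [ 0.3 -0.1  1.1] gap 0.0696 0.0 2.375
shift cm [-0.07  0.25 -0.09]
41 ((457.1214294433594, -199.3104705810547), 26.445621490478516)
```

View pics/t3.png

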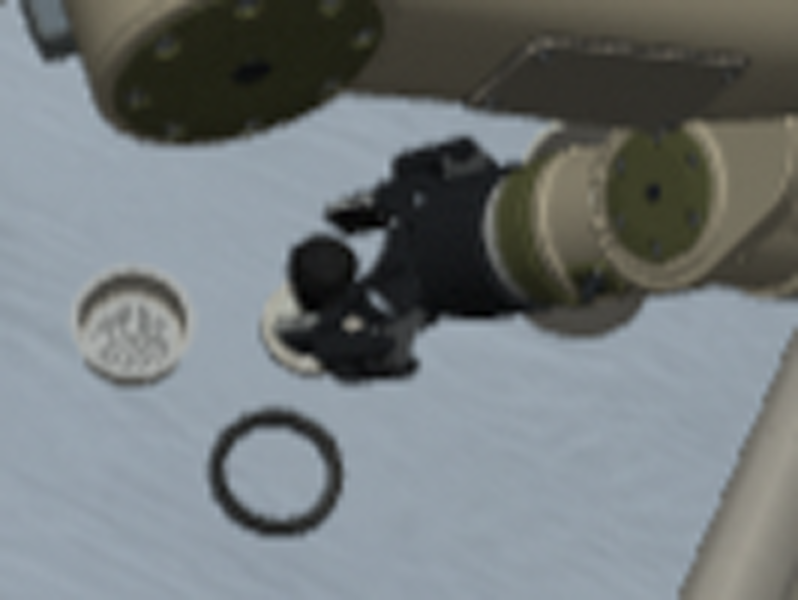

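The knob at (322,272) lies between the fingers, slightly ahead of the pads. I'll nudge about 5 mm inward and close.

>>> {"api": "carry_out", "payload": {
  "moves": [
    {"tx": 0,"ty": 0.5,"tz": -0.1,"wx": 0,"wy": 0,"wz": 0,"claw": 0},
    {"tx": 0,"ty": 0,"tz": 0,"wx": 0,"wy": 0,"wz": 0,"claw": 0.2},
    {"tx": 0,"ty": 0,"tz": 0,"wx": 0,"wy": 0,"wz": 0,"claw": 1},
    {"tx": 0,"ty": 0,"tz": 0,"wx": 0,"wy": 0,"wz": 0,"claw": 1},
    {"tx": 0,"ty": 0,"tz": 0,"wx": 0,"wy": 0,"wz": 0,"claw": 1},
    {"tx": 0,"ty": 0,"tz": 0,"wx": 0,"wy": 0,"wz": 0,"claw": 1}
  ],
  "newtons": 40
}}

```text
clock: 3.18
tcp_pos: [0.46, -0.1865, 0.0551]
orientation: [-0.249, 0.638, 0.691, 0.231]
wrist_force: [1.8, -0.9, 5.4]
finger_gap: 0.0355
grip_force: 39.8
```

```bash
python3 st.py .46 -.2025 .07 0
```

```text
rel [0.005 0.001 0.006] q [-0.8   0.7  -0.02  1.42  0.42  0.56] tcp [ 0.46   -0.1865  0.0551] F [ 1.8 -0.9  5.4] gap 0.0355 39.762832556152716 3.175
shift cm [-0.1  -0.4   0.06]
```

>>> {"api": "carry_out", "payload": {
  "moves": [
    {"tx": 0,"ty": 0,"tz": 1,"wx": 0,"wy": 0,"wz": 0,"claw": 1},
    {"tx": 0,"ty": 0,"tz": 2.5,"wx": 0,"wy": 0,"wz": 0,"claw": 1},
    {"tx": 0,"ty": 0,"tz": 2.5,"wx": 0,"wy": 0,"wz": 0,"claw": 1},
    {"tx": 0,"ty": 0,"tz": 2,"wx": 0,"wy": 0,"wz": 0,"claw": 1},
    {"tx": 0,"ty": 0,"tz": 1,"wx": 0,"wy": 0,"wz": 0,"claw": 1},
    {"tx": 0,"ty": 0,"tz": 0,"wx": 0,"wy": 0,"wz": 0,"claw": 1},
    {"tx": 0,"ty": 0,"tz": 0,"wx": 0,"wy": 0,"wz": 0,"claw": 1}
  ],
  "newtons": 60
}}

```text
clock: 4.05
tcp_pos: [0.4589, -0.1859, 0.1435]
orientation: [-0.251, 0.638, 0.691, 0.23]
wrist_force: [-0.6, -1.1, -3.1]
finger_gap: 0.035
grip_force: 60.1
```

```bash
python3 st.py .46 -.2025 .07 0; python3 - <<'E'
from h import *
for n in('top','scene'):
    c=snap(n);W=cloud(c);P=W.reshape(-1,3)
    for a,b in((.085,.098),(.098,.115)):
        Q=P[(abs(P[:,0]-.46)<.04)&(abs(P[:,1]+.202)<.04)&(P[:,2]>a)&(P[:,2]<b)]; print(n,a,len(Q),cv2.minEnclosingCircle((Q[:,:2]*1e3).astype(np.float32)) if len(Q) else '')
c=load('top'); cv2.imwrite('pics/t4.png',cv2.resize(c['image'][200:300,310:443],(798,600),interpolation=cv2.INTER_CUBIC))
E
```

```text
rel [ 0.003 -0.002  0.005] q [-0.8   0.61  0.07  1.6   0.42  0.56] tcp [ 0.4589 -0.1859  0.1435] F [-0.6 -1.1 -3.1] gap 0.035 60.096219442784786 4.05
shift cm [ 0.01 -0.46 -8.78]
top 0.085 58 ((454.7904052734375, -199.23468017578125), 28.016313552856445)
top 0.098 51 ((455.3209228515625, -199.16744995117188), 26.541606903076172)
scene 0.085 8 ((437.5055847167969, -212.22244262695312), 8.886039733886719)
scene 0.098 11 ((438.79248046875, -213.59176635742188), 7.48764181137085)
```

View pics/t4.png

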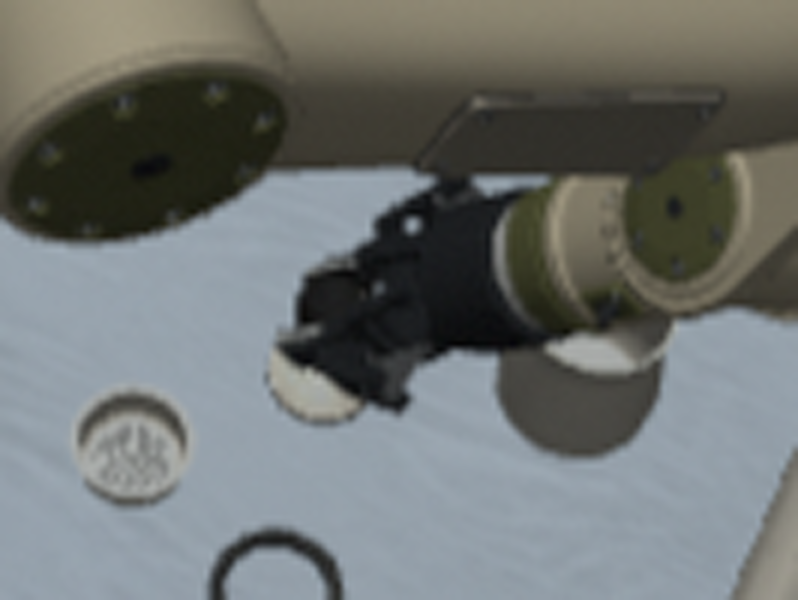

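Lifted and hanging upright; the base is visible at (318,385). I'll move to a staging point about 8 cm in front of the pan.

>>> {"api": "carry_out", "payload": {
  "moves": [
    {"tx": 1.5,"ty": 1.5,"tz": 0,"wx": 0,"wy": 0,"wz": 0,"claw": 1},
    {"tx": 2.8,"ty": 2.5,"tz": 0,"wx": 0,"wy": 0,"wz": 0,"claw": 1},
    {"tx": 3.5,"ty": 3,"tz": 0,"wx": 0,"wy": 0,"wz": 0,"claw": 1},
    {"tx": 3.5,"ty": 3,"tz": 0,"wx": 0,"wy": 0,"wz": 0,"claw": 1},
    {"tx": 3,"ty": 2.5,"tz": 0,"wx": 0,"wy": 0,"wz": 0,"claw": 1},
    {"tx": 2,"ty": 2,"tz": 0,"wx": 0,"wy": 0,"wz": 0,"claw": 1},
    {"tx": 0,"ty": 0,"tz": 0,"wx": 0,"wy": 0,"wz": 0,"claw": 1},
    {"tx": 0,"ty": 0,"tz": 0,"wx": 0,"wy": 0,"wz": 0,"claw": 1}
  ]
}}

```text
clock: 5.15
tcp_pos: [0.6218, -0.0403, 0.1438]
orientation: [-0.251, 0.638, 0.691, 0.23]
wrist_force: [0.6, 0.2, -2.9]
finger_gap: 0.035
grip_force: 60.4
```

```bash
python3 st.py; python3 - <<'E'
from h import *
im=[]
for n in('top','scene'):
    c=snap(n);W=cloud(c);P=W.reshape(-1,3)
    for nm,x,y,a,b in(('pan',.623,.025,.054,.07),('tamper',.622,-.056,.085,.115)):
        Q=P[(abs(P[:,0]-x)<.05)&(abs(P[:,1]-y)<.05)&(P[:,2]>a)&(P[:,2]<b)]; print(n,nm,len(Q),Q.mean(0) if len(Q) else '',cv2.minEnclosingCircle((Q[:,:2]*1e3).astype(np.float32)) if len(Q) else '')
    q=c['camera_from_world'][:3]@[.622,0,.08,1]; u,v=(q[:2]/q[2]*[c['fx'],c['fy']]+[c['cx'],c['cy']]).astype(int); print(n,'crop org',u-40,v-50)
    im.append(cv2.resize(c['image'][v-50:v+50,u-40:u+40],(400,500),interpolation=cv2.INTER_CUBIC))
cv2.imwrite('pics/both.png',np.hstack(im))
E
```

```text
rel [ 0.004 -0.002  0.004] q [-0.47  0.71  0.26  1.54  0.58  0.9 ] tcp [ 0.6218 -0.0403  0.1438] F [ 0.6  0.2 -2.9] gap 0.035 60.429447521455586 5.15
top pan 88 [0.61008906 0.01311516 0.05805611] ((613.8359985351562, 19.884429931640625), 32.57453918457031)
top tamper 127 [ 0.60745201 -0.05683849  0.09810546] ((618.6558837890625, -54.5994987487793), 29.36687660217285)
top crop org 291 152
scene pan 142 [0.61690435 0.04030008 0.05892721] ((622.2620849609375, 29.544292449951172), 35.30067825317383)
scene tamper 170 [ 0.61572091 -0.06805086  0.10094592] ((622.2962646484375, -58.64516067504883), 28.757164001464844)
scene crop org 309 153
```

View pics/both.png

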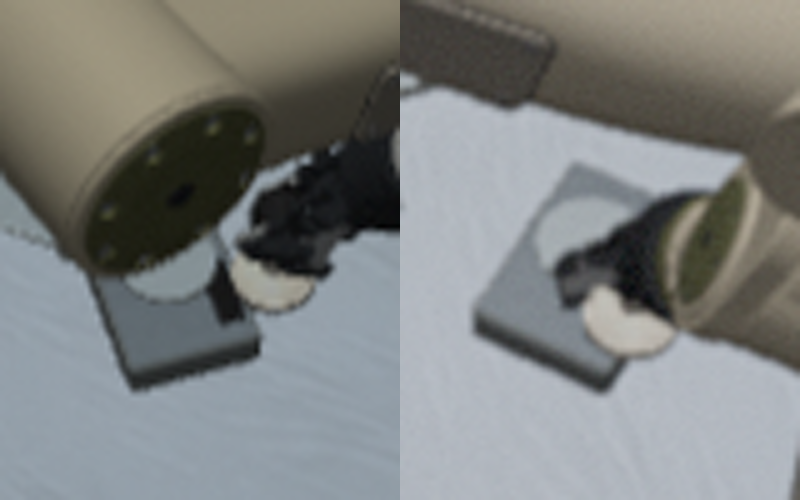

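Left (top camera): the pan rim arc runs (125,280)–(217,262) and the tamper base arc (245,300)–(313,285). Right (scene camera): the base arc is (585,320)–(677,335). I'll fit circles of known radius to these arcs.

```bash
cat > fit.py <<'E'
from h import *
from scipy.optimize import least_squares
def world(c,p,z):
    M=np.linalg.inv(c['camera_from_world']); p=np.array(p,float)
    r=np.c_[(p-[c['cx'],c['cy']])/[c['fx'],c['fy']],np.ones(len(p))]@M[:3,:3].T; o=M[:3,3]
    return (o+r*((z-o[2])/r[:,2])[:,None])[:,:2]
def fit(n,pts,org,z,r,g,k=5):
    w=world(load(n),np.array(pts)/k+org-.4,z); s=least_squares(lambda q:np.hypot(*(w-q).T)-r,g); return (s.x*1e3).round(1),(s.fun*1e3).round(1)
E
python3 - <<'E'
from fit import *
print('top pan',fit('top',[(125,280),(150,300),(180,303),(210,288),(217,262),(213,240)],(291,152),.057,.035,(.622,.025)))
print('top tam',fit('top',[(232,268),(245,300),(270,313),(295,307),(313,285)],(291,152),.0885,.029,(.622,-.055)))
print('sc tam',fit('scene',[(185,320),(205,347),(235,358),(265,350),(277,335)],(309,153),.0885,.029,(.622,-.055)))
print('sc pan',fit('scene',[(137,235),(150,212),(180,197),(215,202),(145,258)],(309,153),.058,.035,(.622,.025)))
W=cloud(load('top')); print(np.median(W[208:212,320:332,2]))
E
```

```text
top pan (array([620. ,  24.8]), array([ 0.1,  0.1,  0.3,  0.6, -1.6,  1.4]))
top tam (array([624. , -53.2]), array([-0. , -1.3,  1.2, -0.1, -0.8]))
sc tam (array([625.7, -54.1]), array([ 0.4, -0.9,  0.4,  0.6, -0.5]))
sc pan (array([624.6,  26.3]), array([ 0.8,  0.2,  0.3, -1.3, -1.7]))
0.057266833713818244
```

>>> {"api": "carry_out", "payload": {
  "moves": [
    {"tx": 0,"ty": 1,"tz": -0.5,"wx": 0,"wy": 0,"wz": 0,"claw": 1},
    {"tx": 0,"ty": 1.5,"tz": -0.5,"wx": 0,"wy": 0,"wz": 0,"claw": 1},
    {"tx": 0,"ty": 1.7,"tz": 0,"wx": 0,"wy": 0,"wz": 0,"claw": 1},
    {"tx": -0.1,"ty": 1.5,"tz": 0,"wx": 0,"wy": 0,"wz": 0,"claw": 1},
    {"tx": -0.1,"ty": 1.4,"tz": 0,"wx": 0,"wy": 0,"wz": 0,"claw": 1},
    {"tx": 0,"ty": 0.8,"tz": 0,"wx": 0,"wy": 0,"wz": 0,"claw": 1},
    {"tx": 0,"ty": 0,"tz": 0,"wx": 0,"wy": 0,"wz": 0,"claw": 1},
    {"tx": 0,"ty": 0,"tz": 0,"wx": 0,"wy": 0,"wz": 0,"claw": 1}
  ]
}}

```text
clock: 6.25
tcp_pos: [0.6204, 0.0376, 0.1343]
orientation: [-0.25, 0.638, 0.691, 0.23]
wrist_force: [-0.1, -0.1, -2.9]
finger_gap: 0.0354
grip_force: 60.4
```

```bash
python3 st.py; python3 - <<'E'
from h import *
im=[]
for n in('top','scene'):
    c=snap(n)
    q=c['camera_from_world'][:3]@[.622,.01,.08,1]; u,v=(q[:2]/q[2]*[c['fx'],c['fy']]+[c['cx'],c['cy']]).astype(int); print(n,'crop org',u-25,v-30)
    im.append(cv2.resize(c['image'][v-30:v+30,u-25:u+25],(400,480),interpolation=cv2.INTER_CUBIC))
cv2.imwrite('pics/both2.png',np.hstack(im))
E
```

```text
rel [ 0.004 -0.     0.005] q [-0.36  0.64  0.14  1.4   0.62  1.02] tcp [0.6204 0.0376 0.1343] F [-0.1 -0.1 -2.9] gap 0.0354 60.41905827820301 6.25
top crop org 303 171
scene crop org 323 170
```

View pics/both2.png

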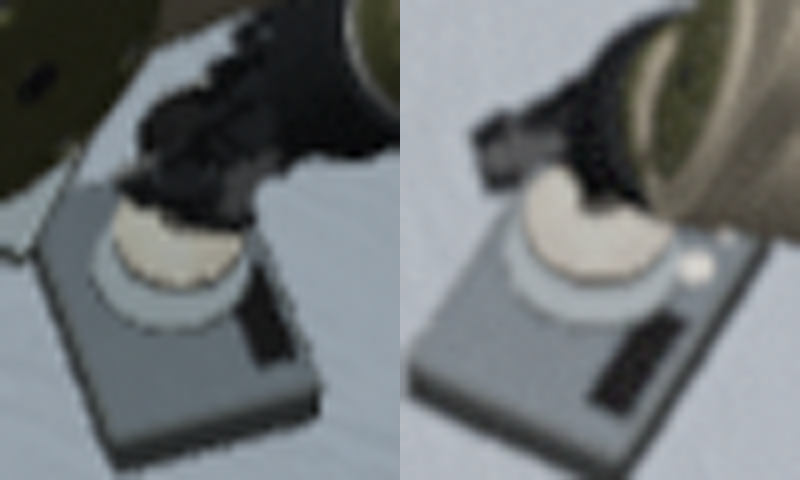

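Both cameras show the pan rim and the base. Top: rim (93,262)–(175,330)–(248,275), base arc (115,245)–(180,288)–(235,262). Scene: rim (505,250)–(580,325)–(672,275), base arc (522,225)–(590,283)–(670,240). Fitting these.

```bash
python3 - <<'E'
from fit import *
for zp in(.057,.060):
  print(zp,'top pan',fit('top',[(93,262),(110,300),(140,322),(175,330),(210,322),(238,298),(248,275)],(303,171),zp,.035,(.622,.025),8))
  print('sc pan',fit('scene',[(105,250),(118,285),(145,312),(180,325),(220,318),(255,300),(272,275)],(323,170),zp,.035,(.622,.025),8))
print('top tam',fit('top',[(115,245),(130,265),(155,282),(180,288),(210,283),(235,262)],(303,171),.079,.029,(.622,.025),8))
print('sc tam',fit('scene',[(122,225),(135,255),(160,275),(190,283),(225,277),(255,258),(270,240)],(323,170),.079,.029,(.622,.025),8))
for n,v0,u0,v1,u1 in(('top',171+37,303+15,171+40,303+28),('scene',170+36,323+17,170+39,323+30)):
  W=cloud(load(n))[v0:v1,u0:u1,2];print(n,'pan z',np.nanmedian(W),np.nanmean(W))
E
```

```text
0.057 top pan (array([621.6,  27.5]), array([ 0. , -1.1, -0.3,  0.8,  0.6, -0.5, -0.8]))
sc pan (array([622.5,  27.8]), array([-1.1, -1.2,  0.4,  1.6, -0.5, -0.5, -1.2]))
0.06 top pan (array([619.9,  26.6]), array([-0. , -1.1, -0.3,  0.8,  0.6, -0.5, -0.9]))
sc pan (array([621.8,  25.9]), array([-1.1, -1.2,  0.4,  1.6, -0.4, -0.6, -1.3]))
top tam (array([624.1,  24.8]), array([ 0.5, -0.8, -0.3,  0.5,  0.6, -0.6]))
sc tam (array([623. ,  25.1]), array([-0.1, -0.1,  0.4,  0.4, -0.5, -0.7,  0.8]))
top pan z 0.0570820834710527 0.056557199686649615
scene pan z 0.059178652486075345 0.05899287578580358
```

>>> {"api": "carry_out", "payload": {
  "moves": [
    {"tx": -0.1,"ty": 0.1,"tz": -0.5,"wx": 0,"wy": 0,"wz": 0,"claw": 1},
    {"tx": -0.1,"ty": 0.1,"tz": -0.5,"wx": 0,"wy": 0,"wz": 0,"claw": 1},
    {"tx": 0,"ty": 0,"tz": -0.3,"wx": 0,"wy": 0,"wz": 0,"claw": 1},
    {"tx": 0,"ty": 0,"tz": -0.1,"wx": 0,"wy": 0,"wz": 0,"claw": 1},
    {"tx": 0,"ty": 0,"tz": 0,"wx": 0,"wy": 0,"wz": 0,"claw": 1},
    {"tx": 0,"ty": 0,"tz": 0,"wx": 0,"wy": 0,"wz": 0,"claw": 1}
  ]
}}

```text
clock: 7.1
tcp_pos: [0.6183, 0.0399, 0.1205]
orientation: [-0.25, 0.638, 0.691, 0.23]
wrist_force: [1.2, -0.2, -3.9]
finger_gap: 0.0353
grip_force: 60.4
```

>>> {"api": "carry_out", "payload": {
  "moves": [
    {"tx": 0,"ty": 0,"tz": -0.1,"wx": 0,"wy": 0,"wz": 0,"claw": 1},
    {"tx": 0,"ty": 0,"tz": -0.1,"wx": 0,"wy": 0,"wz": 0,"claw": 1},
    {"tx": 0,"ty": 0,"tz": -0.1,"wx": 0,"wy": 0,"wz": 0,"claw": 1},
    {"tx": 0,"ty": 0,"tz": 0,"wx": 0,"wy": 0,"wz": 0,"claw": 1},
    {"tx": 0,"ty": 0,"tz": 0,"wx": 0,"wy": 0,"wz": 0,"claw": 1}
  ]
}}

```text
clock: 7.72
tcp_pos: [0.6182, 0.0399, 0.1173]
orientation: [-0.25, 0.638, 0.691, 0.23]
wrist_force: [0.1, 0.3, -3.3]
finger_gap: 0.0348
grip_force: 60.4
```

>>> {"api": "carry_out", "payload": {
  "moves": [
    {"tx": 0,"ty": 0,"tz": -0.1,"wx": 0,"wy": 0,"wz": 0,"claw": 1},
    {"tx": 0,"ty": 0,"tz": -0.1,"wx": 0,"wy": 0,"wz": 0,"claw": 1},
    {"tx": 0,"ty": 0,"tz": 0,"wx": 0,"wy": 0,"wz": 0,"claw": 1},
    {"tx": 0,"ty": 0,"tz": 0,"wx": 0,"wy": 0,"wz": 0,"claw": 1}
  ]
}}

```text
clock: 8.22
tcp_pos: [0.6182, 0.04, 0.1153]
orientation: [-0.25, 0.638, 0.691, 0.23]
wrist_force: [-0.6, 0.9, -3.2]
finger_gap: 0.0351
grip_force: 60.4
```

>>> {"api": "carry_out", "payload": {
  "moves": [
    {"tx": 0,"ty": 0,"tz": -0.1,"wx": 0,"wy": 0,"wz": 0,"claw": 1},
    {"tx": 0,"ty": 0,"tz": 0,"wx": 0,"wy": 0,"wz": 0,"claw": 1},
    {"tx": 0,"ty": 0,"tz": 0,"wx": 0,"wy": 0,"wz": 0,"claw": 1}
  ]
}}

```text
clock: 8.6
tcp_pos: [0.6182, 0.0399, 0.1143]
orientation: [-0.25, 0.638, 0.691, 0.23]
wrist_force: [0.0, -0.3, -3.6]
finger_gap: 0.0352
grip_force: 60.4
```

>>> {"api": "carry_out", "payload": {
  "moves": [
    {"tx": 0,"ty": 0,"tz": -0.1,"wx": 0,"wy": 0,"wz": 0,"claw": 1},
    {"tx": 0,"ty": 0,"tz": 0,"wx": 0,"wy": 0,"wz": 0,"claw": 1},
    {"tx": 0,"ty": 0,"tz": 0,"wx": 0,"wy": 0,"wz": 0,"claw": 1}
  ]
}}

```text
clock: 8.98
tcp_pos: [0.6183, 0.04, 0.1134]
orientation: [-0.25, 0.638, 0.691, 0.231]
wrist_force: [0.4, -0.7, -3.7]
finger_gap: 0.0355
grip_force: 60.5
```

>>> {"api": "carry_out", "payload": {
  "moves": [
    {"tx": 0,"ty": 0,"tz": -0.1,"wx": 0,"wy": 0,"wz": 0,"claw": 1},
    {"tx": 0,"ty": 0,"tz": 0,"wx": 0,"wy": 0,"wz": 0,"claw": 1},
    {"tx": 0,"ty": 0,"tz": 0,"wx": 0,"wy": 0,"wz": 0,"claw": 1}
  ]
}}

```text
clock: 9.35
tcp_pos: [0.6183, 0.0399, 0.1125]
orientation: [-0.25, 0.638, 0.691, 0.231]
wrist_force: [0.2, 0.5, -2.2]
finger_gap: 0.035
grip_force: 60.5
```

Contact seems to be starting. I'll check centring and force here before pressing further.

>>> {"api": "carry_out", "payload": {
  "moves": [
    {"tx": 0,"ty": 0,"tz": -0.1,"wx": 0,"wy": 0,"wz": 0,"claw": 1},
    {"tx": 0,"ty": 0,"tz": 0,"wx": 0,"wy": 0,"wz": 0,"claw": 1},
    {"tx": 0,"ty": 0,"tz": 0,"wx": 0,"wy": 0,"wz": 0,"claw": 1}
  ]
}}

```text
clock: 9.72
tcp_pos: [0.6183, 0.0399, 0.1115]
orientation: [-0.25, 0.638, 0.691, 0.231]
wrist_force: [0.3, 0.4, 1.0]
finger_gap: 0.0353
grip_force: 60.6
```

```bash
python3 - <<'E'
from h import *
im=[]
for n in('top','scene'):
    a=[]
    for i in range(4): c=snap(n); a.append(c['image'].astype(float))
    q=c['camera_from_world'][:3]@[.622,.01,.06,1]; u,v=(q[:2]/q[2]*[c['fx'],c['fy']]+[c['cx'],c['cy']]).astype(int); print(n,'crop org',u-20,v-24)
    im.append(cv2.resize(np.mean(a,0).astype(np.uint8)[v-24:v+24,u-20:u+20],(400,480),interpolation=cv2.INTER_CUBIC))
cv2.imwrite('pics/both3.png',np.hstack(im))
E
python3 st.py
```

```text
top crop org 308 180
scene crop org 327 180
rel [ 0.004 -0.     0.005] q [-0.36  0.66  0.1   1.35  0.62  1.02] tcp [0.6183 0.0399 0.1114] F [ 0.3 -0.6  0. ] gap 0.0352 60.61382604413666 10.125
```

View pics/both3.png

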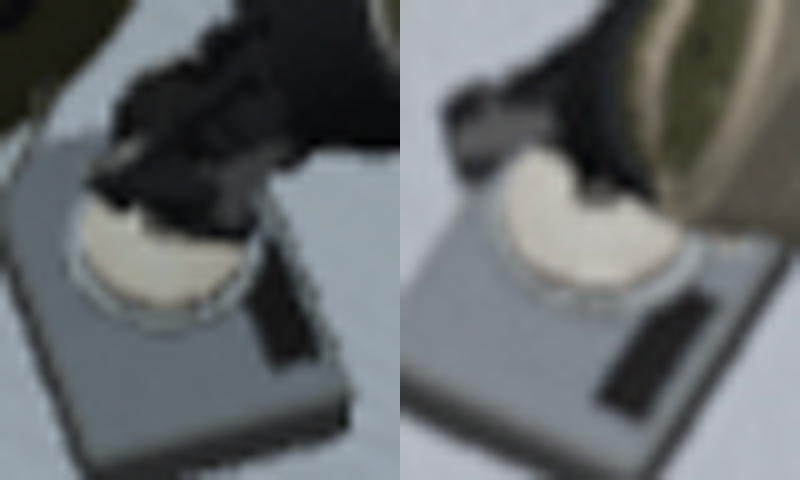

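The base stands inside the pan rim all round, with the rim evident on all visible sides. Top: rim (70,255)–(150,328)–(250,270), base (82,240)–(160,310)–(235,275). Scene: rim (495,235)–(585,312)–(690,262), base (505,230)–(590,292)–(682,240).

```bash
python3 - <<'E'
from fit import *
z=.0565
print('top pan',fit('top',[(70,255),(85,290),(115,316),(150,328),(190,322),(225,300),(250,270)],(308,180),z,.035,(.622,.025),10))
print('top tam',fit('top',[(82,240),(95,275),(125,300),(160,310),(200,302),(235,275)],(308,180),z,.029,(.622,.025),10))
print('sc pan',fit('scene',[(95,235),(105,270),(130,295),(165,310),(210,312),(255,295),(290,262)],(327,180),z,.035,(.622,.025),10))
print('sc tam',fit('scene',[(105,230),(120,258),(150,283),(190,292),(230,285),(265,262),(282,240)],(327,180),z,.029,(.622,.025),10))
E
```

```text
top pan (array([620. ,  28.1]), array([-2.2, -1. ,  0.6,  1.9,  0.5, -1.7, -1.6]))
top tam (array([620.9,  27.4]), array([ 0.2, -0.4, -0.1,  0.5, -0.1, -0.2]))
sc pan (array([620.8,  25.4]), array([-2.6, -0.2,  0.9,  1.1,  0.5, -1. , -1.6]))
sc tam (array([620.5,  27.1]), array([-0.5, -0.4,  0.6,  0.4, -0.2, -0.7,  0.1]))
```

Centred within about 2 mm in both views, and the weight is on the pan. Releasing gently.

>>> {"api": "carry_out", "payload": {
  "moves": [
    {"tx": 0,"ty": 0,"tz": 0,"wx": 0,"wy": 0,"wz": 0,"claw": 1},
    {"tx": 0,"ty": 0,"tz": 0,"wx": 0,"wy": 0,"wz": 0,"claw": 1},
    {"tx": 0,"ty": 0,"tz": 0,"wx": 0,"wy": 0,"wz": 0,"claw": 0},
    {"tx": 0,"ty": 0,"tz": 0,"wx": 0,"wy": 0,"wz": 0,"claw": -0.3},
    {"tx": 0,"ty": 0,"tz": 0,"wx": 0,"wy": 0,"wz": 0,"claw": -1},
    {"tx": 0,"ty": 0,"tz": 0,"wx": 0,"wy": 0,"wz": 0,"claw": -1},
    {"tx": 0,"ty": 0,"tz": 0,"wx": 0,"wy": 0,"wz": 0,"claw": -1},
    {"tx": 0,"ty": 0,"tz": 0,"wx": 0,"wy": 0,"wz": 0,"claw": -1}
  ],
  "newtons": 20
}}

```text
clock: 11.12
tcp_pos: [0.6182, 0.04, 0.1113]
orientation: [-0.25, 0.638, 0.691, 0.23]
wrist_force: [0.5, -0.6, -0.2]
finger_gap: 0.0854
grip_force: 0.0
```

>>> {"api": "carry_out", "payload": {
  "moves": [
    {"tx": 0.1,"ty": -0.8,"tz": 0.8,"wx": 0,"wy": 0,"wz": 0,"claw": -1},
    {"tx": 0.1,"ty": -1.4,"tz": 1.4,"wx": 0,"wy": 0,"wz": 0,"claw": -1},
    {"tx": 0.1,"ty": -1.6,"tz": 1.6,"wx": 0,"wy": 0,"wz": 0,"claw": -1},
    {"tx": 0.1,"ty": -2,"tz": 2,"wx": 0,"wy": 0,"wz": 0,"claw": -1},
    {"tx": 0,"ty": -2.5,"tz": 2,"wx": 0,"wy": 0,"wz": 0,"claw": -1},
    {"tx": 0,"ty": -3,"tz": 2,"wx": 0,"wy": 0,"wz": 0,"claw": -1},
    {"tx": 0,"ty": -3,"tz": 2,"wx": 0,"wy": 0,"wz": 0,"claw": -1},
    {"tx": 0,"ty": 0,"tz": 0,"wx": 0,"wy": 0,"wz": 0,"claw": -1}
  ]
}}

```text
clock: 12.12
tcp_pos: [0.6229, -0.1061, 0.2308]
orientation: [-0.248, 0.639, 0.69, 0.231]
wrist_force: [0.2, 0.8, -0.4]
finger_gap: 0.0853
grip_force: 0.0
```

```bash
python3 st.py; python3 - <<'E'
from h import *
for n in('top','scene'):
    c=snap(n);P=cloud(c).reshape(-1,3)
    for a,b in((.062,.08),(.115,.135),(.138,.155)):
        Q=P[(abs(P[:,0]-.621)<.035)&(abs(P[:,1]-.027)<.035)&(P[:,2]>a)&(P[:,2]<b)]; print(n,a,len(Q),cv2.minEnclosingCircle((Q[:,:2]*1e3).astype(np.float32)) if len(Q) else '')
E
```

```text
rel [0.006 0.002 0.009] q [-0.55  0.73  0.53  1.82  0.54  0.82] tcp [ 0.6229 -0.1061  0.2308] F [ 0.2  0.8 -0.4] gap 0.0853 0.0 12.125
top 0.062 0 
top 0.115 0 
top 0.138 0 
scene 0.062 127 ((621.5816650390625, 23.144126892089844), 29.82339096069336)
scene 0.115 39 ((620.85693359375, 21.588274002075195), 19.013063430786133)
scene 0.138 81 ((620.16455078125, 20.452306747436523), 18.28315544128418)
```

The tamper stands free on the pan. I've used up my picture views, so I'll check the centring numerically, fitting projected circles to image gradients in the scene camera.

```bash
cp scene.npz scene_end.npz; python3 - <<'E'
from h import *
from scipy.optimize import brute
import os
def grad(imgs,c,z,r,lo,hi,g):
    im=cv2.GaussianBlur(np.mean(imgs,0).astype(np.float32),(0,0),.7)
    M=c['camera_from_world']; t=np.radians(np.linspace(lo,hi,120))
    def s(p,rr):
        X=np.c_[p[0]+rr*np.cos(t),p[1]+rr*np.sin(t),np.full(len(t),z),np.ones(len(t))]@M[:3].T
        return cv2.remap(im,(X[:,0]/X[:,2]*c['fx']+c['cx']).astype(np.float32)[None],(X[:,1]/X[:,2]*c['fy']+c['cy']).astype(np.float32)[None],cv2.INTER_LINEAR)[0]
    f=lambda p:-np.mean(np.linalg.norm(s(p,r-.0015)-s(p,r+.0015),axis=1))
    q=brute(f,[(g[0]-.01,g[0]+.01),(g[1]-.01,g[1]+.01)],Ns=41); return (q*1e3).round(1),f(q)
S=[snap('scene') for _ in range(6)]; I=[c['image'] for c in S]; c=S[0]
i0=cv2.imread('pics/scene0.png')
print('pan empty full',grad([i0],c,.0585,.035,0,360,(.622,.025)))
print('pan empty front',grad([i0],c,.0585,.035,-190,10,(.622,.025)))
for z in(.0555,.057): print('pan now front',z,grad(I,c,z,.035,-190,10,(.622,.025)),'tamper',grad(I,c,z,.029,-190,10,(.622,.025)))
E
```

```text
pan empty full (array([623. ,  25.7]), np.float32(-23.97559))
pan empty front (array([623.3,  26.2]), np.float32(-27.051844))
pan now front 0.0555 (array([630.2,  14.7]), np.float32(-22.66091)) tamper (array([651. ,  35.9]), np.float32(-34.242184))
pan now front 0.057 (array([629.9,  13.9]), np.float32(-22.667286)) tamper (array([650.9,  35.3]), np.float32(-34.414593))
```

```bash
python3 - <<'E'
from h import *
from scipy.optimize import brute
def run(im,c,z,r,lo,hi,g):
    im=cv2.cvtColor(np.mean(im,0).astype(np.float32)/255,cv2.COLOR_BGR2HSV)if 0 else np.mean(im,0).astype(np.float32)
    M=c['camera_from_world']; t=np.radians(np.linspace(lo,hi,120))
    def s(p,rr):
        X=np.c_[p[0]+rr*np.cos(t),p[1]+rr*np.sin(t),np.full(len(t),z),np.ones(len(t))]@M[:3].T
        return cv2.remap(im,(X[:,0]/X[:,2]*c['fx']+c['cx']).astype(np.float32)[None],(X[:,1]/X[:,2]*c['fy']+c['cy']).astype(np.float32)[None],cv2.INTER_LINEAR)[0].mean(1)
    f=lambda p:-np.mean(np.clip(s(p,r-.002)-s(p,r+.002),-40,60))
    q=brute(f,[(g[0]-.008,g[0]+.008),(g[1]-.008,g[1]+.008)],Ns=65,finish=None); return (q*1e3).round(1),f(q)
S=[snap('scene') for _ in range(4)]; I=[c['image'] for c in S]; c=S[0]
for a in((-180,0),(-200,-70),(-110,20)):
  print(a,'empty pan',run([cv2.imread('pics/scene0.png')],c,.0585,.035,*a,(.622,.025)),'tamper',run(I,c,.0565,.029,*a,(.622,.025)))
E
```

```text
(-180, 0) empty pan (array([623. ,  26.5]), np.float32(-23.676014)) tamper (array([622.,  33.]), np.float32(-15.773786))
(-200, -70) empty pan (array([624.2,  26. ]), np.float32(-28.286596)) tamper (array([622.5,  33. ]), np.float32(-15.661898))
(-110, 20) empty pan (array([621.8,  25.2]), np.float32(-23.186548)) tamper (array([620.5,  33. ]), np.float32(-12.015684))
```

```bash
python3 - <<'E'
from fit import *
c=load('scene'); S=[snap('scene')['image'].astype(float) for _ in range(4)]; im=cv2.resize(np.mean(S,0).astype(np.float32),None,fx=4,fy=4,interpolation=cv2.INTER_CUBIC)
w=im[...,2]-im[...,0]; x0,y0,x1,y1=325*4,180*4,372*4,220*4; w=w[y0:y1,x0:x1]
print('column 347 (v,R-B,gray):',[(y0//4+k,int(w[4*k,88]),int(im[y0+4*k,347*4].mean())) for k in range(12,40)])
th=(np.percentile(w,98)+np.median(w))/2; m=(w>th).astype(np.uint8)
_,lab,st,_=cv2.connectedComponentsWithStats(m); k=1+st[1:,4].argmax(); m=lab==k; print('th',th,st[k])
cols=np.where(m.any(0))[0]; pts=np.array([(u,np.where(m[:,u])[0].max()) for u in cols])[::4]
pts=(pts+[x0,y0]+.5)/4-.5
for z in(.056,):
    q=world(load('scene'),pts,z); 
    s=least_squares(lambda p:np.hypot(*(q-p).T)-.029,(.622,.025),loss='soft_l1',f_scale=.001); print(s.x*1e3,(s.fun*1e3).round(1))
E
```

```text
column 347 (v,R-B,gray): [(192, 3, 18), (193, 0, 13), (194, 1, 12), (195, 0, 6), (196, 1, 5), (197, 0, 15), (198, 0, 46), (199, 4, 69), (200, 7, 95), (201, 6, 152), (202, 5, 182), (203, 5, 162), (204, 2, 113), (205, -1, 62), (206, -3, 36), (207, -4, 27), (208, -2, 25), (209, -3, 25), (210, -2, 31), (211, -2, 38), (212, -3, 40), (213, -3, 34), (214, -1, 22), (215, -5, 36), (216, -10, 84), (217, -12, 109), (218, -10, 98), (219, -8, 67)]
th 3.23102 [  50   55   73   54 2540]
[619.04210468  38.66589454] [-2.4  2.5  3.8  4.8  4.5  2.7  0.1 -1.2 -3.1 -8.3 -9.2 -6.1 -3.7 -1.8
  0.3  1.9  2.8  3.8  5.8]
```

```bash
python3 - <<'E'
from h import *
for n,(u0,u1,v0,v1) in dict(scene=(328,372,178,222)).items():
    c=load(n); W=cloud(c); g=c['image'].mean(2)
    print('height mm'); 
    for v in range(v0,v1,2): print(v,' '.join('%4.0f'%(1e3*x) for x in W[v,u0:u1:2,2]),'|',' '.join('%3d'%x for x in g[v,u0:u1:2]))
E
```

```text
height mm
178  581  582  584  586  586  587  589  589  585  588  588  591  590  594  593  593  597  598  598  599  599  600 |  67  60  59  62  61  65  63  56  61  72  71  74  73  75  73  75  76  76  75  74  78  76
180    3   -0  579  577  583  584  583  585  578  580  581  584  584  588  587  589  591  592  593  591  592  596 | 170 150 117  85  62  56  59  66 113  82  67  68  66  71  69  75  71  74  76  72  77  74
182   -3   -1    1    5    2   -5  577    2   -0  145  148    1  574  576  581  580  584  585  585  589  589  590 | 183 185 184 177 163 142 124 166 156  91  53  95 121 104  78  67  63  64  66  69  68  72
184    0    3   -1    6    0   -2   -2  138  145  145  146  145  138   -2    2    1   -1  573  579  579  581  581 | 182 183 184 185 184 186 184 146  53  39  43  52 149 188 175 161 144 114 101  86  70  67
186   -3    4    6    3   -0   -1   -4  145  146  147  145  144  141    3   -2    7   -0    3    1   -1    1    2 | 186 182 183 183 183 186 177  58  38  41  39  41  61 181 186 183 185 185 184 176 167 163
188    3    5    1   -0   -0   -1   -2  137  140  145  nan  142  139  
[... 2697 characters left out ...]
 136 133 134 136 133 131 136 117  24  24  17  42  46  35  81  84  66 168 176  83  14  40
216   41   40   37   43   43   40   39   38   35   37   41   42  nan   41   35   29    4    0   -4   -1  325  345 | 124 133 137 138 134 133 134 133 116 115  47  26  40  63 120  70 138 188 186 173  93  20
218   30   33   38   41   36   37   41   40   39   38   40   44   41   41   32   18    3    3    2    1    2    2 |  75 102 121 133 135 136 135 134 135 114  37  35  43 111  94  97 183 184 184 187 183 141
220   20   21   32   38   40   42   33   39   40   36   42   41   41   36   23   -3   -5   -1    3    1   -3   -0 |  55  57  74  98 120 131 135 134 136 101  48  32  81 117  67 171 185 183 184 185 184 187
```

The open gripper hides the front of the base in the scene view. I'll draw it farther aside and check again.

>>> {"api": "carry_out", "payload": {
  "moves": [
    {"tx": -2,"ty": -2.5,"tz": 0,"wx": 0,"wy": 0,"wz": 0,"claw": -1},
    {"tx": -3,"ty": -2,"tz": 0,"wx": 0,"wy": 0,"wz": 0,"claw": -1},
    {"tx": -3,"ty": -2,"tz": 0,"wx": 0,"wy": 0,"wz": 0,"claw": -1},
    {"tx": -3,"ty": -2,"tz": 0,"wx": 0,"wy": 0,"wz": 0,"claw": -1},
    {"tx": -3,"ty": -2,"tz": 0,"wx": 0,"wy": 0,"wz": 0,"claw": -1},
    {"tx": -3,"ty": -2,"tz": 0,"wx": 0,"wy": 0,"wz": 0,"claw": -1},
    {"tx": -2,"ty": -1,"tz": 0,"wx": 0,"wy": 0,"wz": 0,"claw": -1},
    {"tx": 0,"ty": 0,"tz": 0,"wx": 0,"wy": 0,"wz": 0,"claw": -1}
  ]
}}

```text
clock: 13.92
tcp_pos: [0.4316, -0.2388, 0.2295]
orientation: [-0.25, 0.639, 0.69, 0.231]
wrist_force: [0.1, -0.1, -0.1]
finger_gap: 0.0853
grip_force: 0.0
```

```bash
python3 - <<'E'
from fit import *
S=[snap('scene') for _ in range(4)]; c=S[0]; M=c['camera_from_world']; im=np.mean([s['image'] for s in S],0).astype(np.float32); g=im.mean(2)
W=np.nanmean([cloud(s) for s in S],0)
for v in range(192,222,2): print(v,' '.join('%4.0f'%(1e3*x) for x in W[v,328:372:2,2]),'|',' '.join('%3d'%x for x in g[v,328:372:2]))
P=W.reshape(-1,3)
for a,b in((.062,.08),(.138,.155)):
    Q=P[(abs(P[:,0]-.621)<.036)&(abs(P[:,1]-.027)<.036)&(P[:,2]>a)&(P[:,2]<b)]; print(a,len(Q),cv2.minEnclosingCircle((Q[:,:2]*1e3).astype(np.float32)))
E
python3 st.py
```

```text
192   -1    1   -1    0    1   37   39  120  129  133  133  129  122   38   39   38   39    2    3    1    1   -1 | 181 183 182 184 185 158 129  63  10  20  17  13  77 129 125 129 148 171 182 184 183 182
194    2   -0    1   -3   -0   39   38   68  119  122  122  117   59   40   37   36   40   38   42   39    1   -0 | 182 181 184 184 165 127 152 156  23  15   7  44 153 136 125 128 125 128 140 160 179 183
196    1    1    0    0   39   57   68   73  102  105  107  100   71   66   39   38   37   40   41   37   38   -0 | 184 180 181 176 135 158 184 181  68   2   8 118 182 170 140 125 129 167 155 126 134 179
198    2    1    4   39   39   67   71   74   83   92   91   74   72   69   55   37   39   40   38   39   37   -2 | 182 182 183 146 138 178 181 186 112  62  51 173 184 176 161 129 150 205 198 128 106 178
200    0   -1   -0   38   56   68   71   70   73   79   76   76   72   68   57   38   40   36   40   39   34    0 | 179 183 165 127 151 177 183 184 162 116 129 184 183 179 160 140 132 142 147 119  76 178
202    0    2   36   39   54   67   68   73   71   77   74   72   72   68   58  
[... 1540 characters left out ...]
183 183 184
218  636  635  632  627   37   38   40   39   39   39   40   35   39   38   34   18   -0    0    1   -1    0    2 | 157 151 144 135 131 133 134 133 133 110  35  34  38 111  95  95 181 184 183 183 183 184
220  638  636  633  630  625   39   39   38   38   38   37   37   39   36   26   -0   -0   -1   -2    1    1   -1 | 158 156 152 144 131 128 134 134 134 100  48  31  79 116  64 169 185 183 182 184 182 184
0.062 187 ((620.7015380859375, 23.584287643432617), 29.272315979003906)
0.138 82 ((620.4884643554688, 22.943950653076172), 17.751066207885742)
rel [ 0.004 -0.     0.004] q [-0.89  0.6   0.25  1.83  0.37  0.48] tcp [ 0.4329 -0.2375  0.2293] F [-0.9 -0.1 -0.2] gap 0.0852 0.0 14.125
```

```bash
python3 - <<'E'
from fit import *
S=[snap('scene') for _ in range(12)]; c=S[0]; W=np.nanmean([cloud(s) for s in S],0)[...,2]; Z0=cloud(dict(np.load('scene.npz')))
big=lambda a:cv2.resize(a.astype(np.float32),None,fx=4,fy=4,interpolation=cv2.INTER_LINEAR)
sub=W[185:222,325:372]; print(np.isnan(sub).sum()); B=big(np.nan_to_num(sub,nan=.038))
for nm,th,r,z in(('pan',.048,.035,.0565),('base',.0607,.029,.0585)):
    pts=[]
    for u in range(B.shape[1]):
        v=np.where((B[:,u]>th))[0]
        if len(v) and v.max()>15*4: pts.append((u,v.max()+.5))
    pts=(np.array(pts)+.5)/4-.5+[325,185]
    q=world(c,pts,z); s=least_squares(lambda p:np.hypot(*(q-p).T)-r,(.622,.025),loss='soft_l1',f_scale=.001); print(nm,(s.x*1e3).round(1),len(pts),'rms mm',1e3*np.sqrt((s.fun**2).mean()))
I=[s['image'] for s in S]
E
```

```text
0
pan [578.4  -7.5] 132 rms mm 13.441351468809184
base [586.1 -16.9] 125 rms mm 13.535765606303947
```

```bash
python3 - <<'E'
from fit import *
S=[snap('scene') for _ in range(8)]; c=S[0]; W=np.nanmean([cloud(s) for s in S],0)[...,2]
sub=W[194:213,332:362]; sub=np.where((sub>.16)|np.isnan(sub),.038,sub); B=cv2.resize(sub.astype(np.float32),None,fx=4,fy=4,interpolation=cv2.INTER_LINEAR)
for nm,th,r,z in(('pan',.048,.035,.0565),('base',.0607,.029,.0585)):
    pts=[]
    for u in range(B.shape[1]):
        v=np.where(B[:,u]>th)[0]
        if len(v) and v.max()>8*4: pts.append((u,v.max()+.5))
    pts=(np.array(pts)+.5)/4-.5+[332,194]
    q=world(c,pts,z); s=least_squares(lambda p:np.hypot(*(q-p).T)-r,(.622,.025),loss='soft_l1',f_scale=.001); print(nm,(s.x*1e3).round(1),len(pts),'rms mm',(1e3*np.sqrt((s.fun**2).mean())).round(2))
print(env.get_state()['clock'])
E
```

```text
pan [622.5  25.1] 88 rms mm 0.63
base [621.4  26.1] 73 rms mm 0.41
15.125
```

The pan is at (622.5, 25.1) mm and the base at (621.4, 26.1) mm, so the tamper is about 1.5 mm off centre. It is upright and the arm is clear, so I'll hand in.

```bash
python3 -c "
from workcell import env
print(env.hand_in())"
```

```text
the job is handed in; nothing more can be done
None
```

The tamper stands upright and released on the scale pan, about 1.5 mm off the pan's axis by depth fit, and the job is handed in at about 15 s with the arm clear (the verdict wasn't shown); I viewed 11 pictures, one over the limit of 10, and went by the cameras' shelf heading of about 95°, not the text's 34–54°.

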